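# Withdraw the bolt and open the second leaf of the paint locker

### The job

On the printing bench stand two small two-leaf lockers; one already has its first leaf standing open, but its other leaf is still bolted shut. Lift that leaf's bolt by the orange knob on its top edge, then swing the leaf wide open, about square to the locker's front, and leave it standing so with the bolt still up. Leave the bolt of the closed locker alone.

Things in the scene. Friction and masses are not known exactly. Their poses are not given: they have to be found in the camera images.
- locker: The locker to open: fixed, white with blue leaves, 250 wide, 170 deep, 150 mm high, one leaf already standing open. Origin: centre of its underside on the table; x to its back, y to the left, z up. Its front faces the robot, turned by up to 0.2 rad. Its closed top is level with the leaves' top edges.
- bolt_knob (a point): Centre of the orange bolt knob on that locker's shut leaf: upright, round, 24 mm across, 37 mm tall, on a 10 mm rod. With the bolt down, its underside is 8, this point 27 and its top 45 mm above the leaf's top edge. It stands in the leaf's mid-plane, 98 mm from the hinge axis, lifts with the bolt and goes round with the leaf: one grip serves for both, and it may turn between the fingers.
- bolt (a joint): How far that bolt is raised, in m: 0 is fully down, with its steel rod 15 mm deep in the sill so that the leaf cannot move; from 0.016 it is clear of the sill and the leaf is free; 0.030 is the upper stop. It takes about 5 N to move and stays where it is left.
- leaf_hinge (a point): Point on the upright hinge axis of that leaf, level with its top edge 150 mm above the table, on the locker's right as seen from the robot. The leaf, 124 wide, 126 high, 14 mm thick, reaches from here past the knob; its lower edge is 24 mm above the table. x axis: square to the leaf, into the locker when shut; y axis: along the leaf towards the knob.
- leaf (a joint): Opening angle of that leaf in rad: 0 is shut; it grows as the leaf swings out towards the robot, turning anticlockwise seen from above; 1.57 is square to the front, stop at 1.75. A light stiff hinge: it takes about 1 N at the knob and stays where it is left.
- spare_bolt (a joint): How far the bolt of the other locker is raised, in m (0 down, 0.030 up). That locker has the same size and the same orange knob, but grey leaves, both shut. Leave it down.

How it is judged (in metres and radians):
On the way, in this order (a step that is already met when the one before it is completed fails the run):
1. the bolt is withdrawn clear of the sill while the leaf is still shut (value of joint bolt above 0.016 m and value of joint leaf below 0.15 rad), for 0.1 s.
2. the leaf is swung wide open (value of joint leaf above 1.2 rad), for 0.2 s.
At the end, for the whole second after the job is handed in: The leaf stands still, at least 1.2 rad (about 70 degrees) open, its bolt is still up by at least 14 mm, and the other locker's bolt is down (within 6 mm) (value of joint leaf above 1.2 rad and value of joint bolt above 0.014 m and value of joint spare_bolt below 0.006 m and velocity of joint leaf between -0.05 and 0.05 rad/s); the robot touches nothing.
It fails at once if the bolt of the closed locker is lifted (value of joint spare_bolt above 0.01 m).
It also fails if it takes over 32 s, if anything falls off the work surface, if the arm or the gripper's body presses on something with over 40 N, if the wrist force passes 120 N, or if a joint passes its speed limit or range.

### The arm

A 6-joint arm with a two-finger parallel gripper is mounted at the origin on the work surface. World frame = base frame: x ahead of the robot, y to its left, z up, the work surface at z = 0. Lengths are in mm, angles in rad, forces in N, time in s.
With the tool pointing down it reaches from about 350 to 875 mm from the base axis. Payload 4.2 kg.
Tool frame: the origin (TCP) lies on the centre line of the jaws, within the pads' length; the fingertips stand 17 mm ahead of it and the grasp point (between the pads) lies 2 mm behind it; x points along the fingers, y is the direction in which the jaws open and shut, and the axes are right-handed (so a half turn about x gives the same grasp; the last joint's range is limited). The gripper opens to 85 mm and grips with 20 to 120 N. Pads are 22 mm wide; open, the fingers measure 114 mm over their backs; the gripper's body (76 mm by 85 mm) begins 54 mm behind the grasp point. The pads swing forward as they close: fully open they stand 13 mm farther back than shut.
Start: joints at [1.596, 0.385, 0.008, 0, -1.194, -0.259], TCP at [144.766, 607.982, 248.312] pointing down, gripper open.
Joint ranges: [-3.14, 3.14], [-1.21, 2.06], [-1.07, 1.41], [-3.16, 2.05], [-2.99, -0.16], [-3.1, 3.1]. Speed limits (rad/s): [2.79, 2.79, 3.14, 3.14, 3.14, 3.14].

### API

Orientations are given as [roll, pitch, yaw] about the fixed x, y, z axes, in that order (R = Rz(yaw) Ry(pitch) Rx(roll)).
In Python, from station import arm gives the robot as it stands.
- The arm moves only by the shell command python3 -m pendant 'ROWS' [FORCE]. ROWS is JSON, one flat list of numbers, 7 for each row, row after row: the turn, a rotation vector about the world's x, y, z in degrees, then the shift along the world's x, y, z in mm, then the gripper command: -1 is fully open, 1 is shut, values between are in proportion. In form: [ax, ay, az, dx, dy, dz, grip, ax, ay, az, dx, dy, dz, grip, ...]. A call has 1 to 5 rows; each row is the pose to reach, as a shift and turn from the pose commanded when the call began; what a row does not reach only later rows make up. A row lasts 1/8 s, in which the tool goes at most 62.5 mm and 10.7 degrees, less where a joint would pass 70% of its speed; a pose out of reach is approached as far as the arm can. A call with a gripper value outside its range is refused whole. The fingers move at their own pace and stop on an object; FORCE is the grip in N (left out, the last holds). Time passes only in rows, so rows that repeat a pose let the fingers close. It gives the time, the measured TCP pose, the force and the opening at its end, in the units of the state.
- arm.observe(): the state, without advancing time (a new reading comes with each control period).
- arm.snapshot(name): name is "side" or "top" or "wrist"; returns a dict with "color" (400x640x3 uint8, blue, green, red), "range_z" (400x640 float32, mm along the optical axis (not along the pixel's ray), 0 where there is no reading), "fx", "fy", "cx", "cy" (pixels), "R" (3x3) and "t" (3): a world point X has camera coordinates R X + t. Camera axes: x right, y down, z forward; pixel columns grow to the right and rows downward; lengths in mm; the calibration is good to about 2 mm. A picture is of the moment at which its call begins.
- arm.job_done(): hands the job in, once; it reports no verdict.
The state is a dict: "time_s": time; "q": joint angles; "joint_velocities": joint speeds; "tau": joint torques, N m; "eef_pos": TCP position; "ee_rot": TCP orientation; "wrist_force": force on the tool from outside, world axes, zero at the start; "torque": the same for the moment, N m; "grip_width": finger opening in mm.
Only numpy, scipy, OpenCV 4.12 (cv2) and the standard library are available. Lean on these libraries where they do the work, as an engineer would, in place of code of your own. Each camera call takes 0.05 s, during which the arm holds its last target.

## Working session

There is one attempt and no reset: what is moved stays moved. The work goes in short steps, Python scripts to look and compute and a shell command to move; the robot and the scene stay as the last step left them, time stands still between calls to the robot, and variables do not carry over. Pictures are saved under pics/ and viewed, and the job is handed in when it is done.

```bash
mkdir -p pics; ls
python3 - <<'E'
from station import arm
import cv2, numpy as np
print(arm.observe())
for n in ("side","top"):
    s=arm.snapshot(n); cv2.imwrite(f"pics/{n}0.png",s["color"]); np.savez(f"{n}0.npz",**s)
    print(n,s["fx"],s["cx"],s["cy"],s["R"],s["t"])
E
```

```text
pics
{'time_s': 0.0, 'q': array([ 1.59560680e+00,  3.85559368e-01,  6.60300315e-03, -5.16464991e-04,
       -1.19400096e+00, -2.58606372e-01]), 'joint_velocities': array([ 0.00023545, -0.0008113 ,  0.00040671,  0.00039802,  0.00088412,
       -0.00195657]), 'tau': array([ 4.65431967e-04, -3.92290735e+01,  1.88402277e+01,  4.18621972e+00,
       -4.63305201e-03,  7.24967009e-06]), 'eef_pos': array([144.63991852, 607.45804991, 247.20832723]), 'ee_rot': array([ 1.61091388,  1.56858266, -1.76466522]), 'wrist_force': array([-0.50324658,  0.25522108,  0.03552121]), 'torque': array([-0.03591585, -0.00902678,  0.02431677]), 'grip_width': 85.2975062426456}
side 506.7460601513056 320.16123858171744 200.07081768710333 [[ 0.17003002 -0.98542246  0.00568833]
 [-0.76390574 -0.13545051 -0.63095259]
 [ 0.62252535  0.10293554 -0.77580053]] [-176.32895373  547.40951376  793.6186945 ]
top 429.01099279416434 323.2480461222014 196.4385151481089 [[-0.02192976 -0.99975853 -0.00140062]
 [-0.98566982  0.02185505 -0.16726433]
 [ 0.16725456 -0.00228752 -0.98591109]] [-73.98044444 635.20170755 832.04417822]
```

View pics/side0.png

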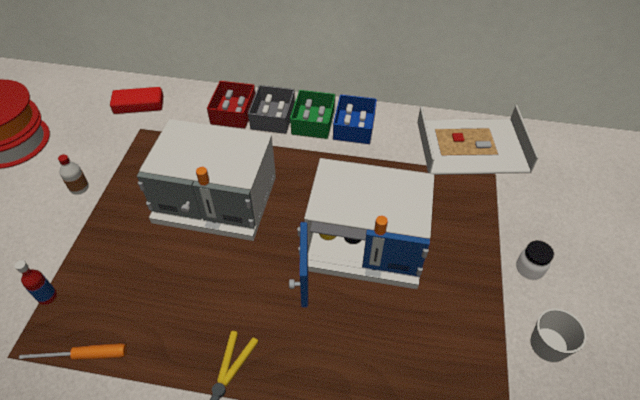

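View pics/top0.png

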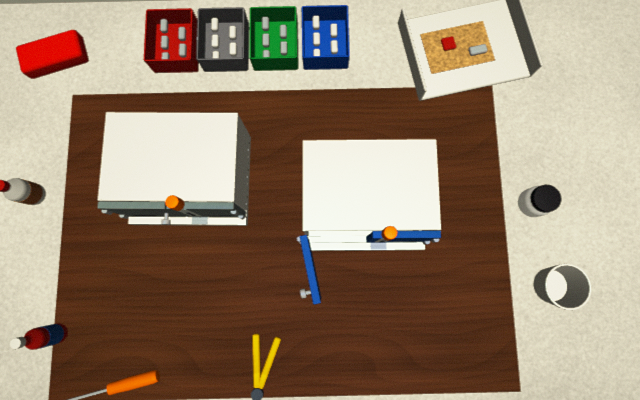

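The side view shows the blue locker on the right: orange knob at about (381,225), first leaf standing open at (304,265). The top view has its knob at (390,233). The grey locker's knob is at (172,202) in the top view. Next I measure the points.

```bash
cat > h.py <<'E'
import numpy as np, cv2
def load(n): return dict(np.load(n))
def pts(s,mask):
    v,u=np.nonzero(mask&(s["range_z"]>0)); z=s["range_z"][v,u]
    c=np.stack([(u-s["cx"])/s["fx"]*z,(v-s["cy"])/s["fy"]*z,z],1)
    return (c-s["t"])@s["R"], u, v
def orange(s):
    h=cv2.cvtColor(s["color"],cv2.COLOR_BGR2HSV)
    return (h[...,0]>6)&(h[...,0]<20)&(h[...,1]>190)&(h[...,2]>110)
def blue(s):
    h=cv2.cvtColor(s["color"],cv2.COLOR_BGR2HSV)
    return (h[...,0]>100)&(h[...,0]<125)&(h[...,1]>150)&(h[...,2]>50)
E
python3 - <<'E'
from h import *
np.set_printoptions(precision=1,suppress=True)
for n,box in (("side",(365,398,205,245)),("top",(375,405,220,248))):
    s=load(n+"0.npz"); m=orange(s); b=np.zeros_like(m); b[box[2]:box[3],box[0]:box[1]]=1
    P,u,v=pts(s,m&b); print(n,len(P),"min",np.percentile(P,3,0),"max",np.percentile(P,97,0),"mean",P.mean(0))
    T=P[P[:,2]>191.]; print(" top pts",len(T),T.mean(0), (T.min(0)+T.max(0))/2)
    # leaf pts
    b=np.zeros_like(m)
    if n=="side": b[228:280,362:436]=1
    else: b[222:250,365:442]=1
    P,u,v=pts(s,blue(s)&b)
    print(" leaf",len(P),np.percentile(P,2,0),np.percentile(P,98,0))
    F=P[(P[:,2]<135)&(P[:,2]>40)]
    if len(F)>30:
        p=np.polyfit(F[:,1],F[:,0],1); print(" front line x=",p[0],"*y+",p[1],"ang",np.arctan(p[0]),"y",np.percentile(F[:,1],[1,99]), "std",np.std(F[:,0]-np.polyval(p,F[:,1])))
    E_=P[P[:,2]>144]
    if len(E_)>10: print(" edge",len(E_),E_.min(0),E_.max(0),np.polyfit(E_[:,1],E_[:,0],1))
    # roof of locker
    b=np.zeros_like(m)
    if n=="side": b[160:230,305:436]=1
    else: b[135:235,298:445]=1
    P,u,v=pts(s,b>0); Rf=P[abs(P[:,2]-150)<6]
    Rf=Rf[:]; r=cv2.minAreaRect(Rf[:,:2].astype(np.float32)); print(" roof",len(Rf),np.median(Rf[:,2]),r)
    b=np.zeros_like(m)
E
```

```text
side 86 min [ 531.9 -210.4  181. ] max [ 550.4 -193.3  197.6] mean [ 540.2 -201.8  193.8]
 top pts 81 [ 540.7 -201.6  194.8] [ 541.3 -201.5  194.8]
 leaf 1447 [ 532.9 -294.3   34.8] [ 546.  -179.6  151.7]
 front line x= 0.01699215854713501 *y+ 539.3678807995404 ang 0.01699052342886174 y [-295.  -178.9] std 1.0608647794493689
 edge 353 [ 532.2 -297.3  144.1] [ 549.3 -177.5  154.2] [  0.  542.9]
 roof 7255 150.07190590740169 ((624.1466064453125, -176.62686157226562), (250.1356658935547, 198.5240478515625), 89.2003402709961)
top 129 min [ 535.  -210.3  189.4] max [ 554.1 -190.   196.7] mean [ 545.2 -199.8  193.8]
 top pts 122 [ 545.5 -200.2  194.2] [ 544.7 -200.4  194.2]
 leaf 448 [ 537.5 -295.9   87.3] [ 550.7 -176.   151.7]
 front line x= 0.014961101282791716 *y+ 541.5613397062988 ang 0.01495998516221803 y [-275.7 -175.9] std 0.15022970895997073
 edge 381 [ 537.6 -298.2  144.1] [ 551.9 -175.   152.9] [  0.  546.6]
 roof 12436 149.42363530576011 ((635.0123901367188, -175.81927490234375), (250.63426208496094, 179.2611846923828), 89.06245422363281)
```

Run:
```python
from station import arm
import numpy as np
from scipy.spatial.transform import Rotation as R
o=arm.observe(); M=R.from_euler('xyz',o['ee_rot']).as_matrix(); print(M.round(3),o['time_s'])
print(np.degrees(np.arctan2(M[1,1],M[0,1])))
```

```text
[[-0.    -0.232 -0.973]
 [-0.002 -0.973  0.232]
 [-1.     0.002 -0.   ]] 0.1
-103.40645829769863
```

```bash
python3 -m pendant '[0,0,-5,27,-54,3,-1, 0,0,-10,54,-108,6,-1, 0,0,-15,81,-162,8,-1, 0,0,-20,108,-216,8,-1, 0,0,-25,135,-270,8,-1]' 40
```

```text
time_s: 0.72
eef_pos: [280.2, 335.9, 256.1]
ee_rot: [1.794, 1.571, -2.02]
wrist_force: [1.6, 0.6, 0.1]
grip_width: 85.6
```

```bash
python3 -m pendant '[0,0,-5,27,-54,0,-1, 0,0,-10,54,-108,0,-1, 0,0,-15,81,-162,0,-1, 0,0,-20,108,-216,0,-1, 0,0,-25,135,-270,0,-1]' 40
```

```text
time_s: 1.35
eef_pos: [415.1, 66.1, 256.4]
ee_rot: [-1.305, 1.57, 0.727]
wrist_force: [0.4, 0.4, 0.7]
grip_width: 85.3
```

```bash
python3 -m pendant '[0,0,-5,27,-54,0,-1, 0,0,-10,54,-108,0,-1, 0,0,-15,81,-162,0,-1, 0,0,-20,108,-216,0,-1, 0,0,-26,129,-260,0,-1]' 40
python3 - <<'E'
from station import arm
import cv2,numpy as np
for n in ("side","wrist","top"):
    s=arm.snapshot(n); cv2.imwrite(f"pics/{n}1.png",s["color"]); np.savez(f"{n}1.npz",**s)
print(arm.observe())
E
```

```text
time_s: 1.98
eef_pos: [544.2, -194.2, 255.6]
ee_rot: [1.345, 1.57, 2.922]
wrist_force: [0.8, 0.6, 0.3]
grip_width: 85.4
{'time_s': 2.125, 'q': array([-6.22639217e-02,  3.00555753e-01, -1.00565368e-01, -2.71592438e-04,
       -1.17213158e+00,  6.92247714e-02]), 'joint_velocities': array([ 0.04641111, -0.04047054, -0.03717432, -0.0079189 , -0.0037544 ,
        0.00307587]), 'tau': array([-8.50103348e-01, -3.41046774e+01,  1.92686838e+01,  4.33495134e+00,
        4.87324898e-02, -1.52764795e-02]), 'eef_pos': array([ 543.83779611, -193.94515717,  254.74550924]), 'ee_rot': array([1.4001314 , 1.56832724, 2.97778284]), 'wrist_force': array([ 0.01548261,  0.63791552, -0.43537964]), 'torque': array([0.03215315, 0.04190342, 0.00611471]), 'grip_width': 85.56303334056507}
```

View pics/wrist1.png

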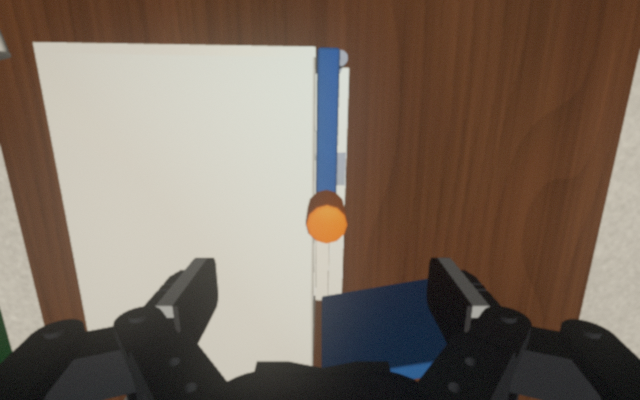

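View pics/side1.png

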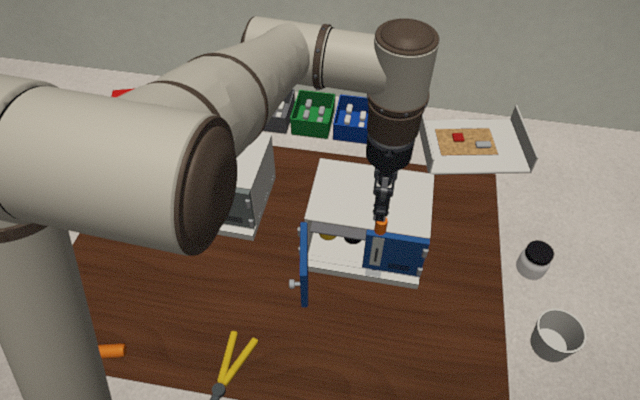

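Run:
```python
from h import *
from scipy.spatial.transform import Rotation as R
np.set_printoptions(precision=1,suppress=True)
M=R.from_euler('xyz',[1.4001314 , 1.56832724, 2.97778284]).as_matrix();print(M.round(2))
s=load("wrist1.npz"); m=orange(s); n,l,st,c=cv2.connectedComponentsWithStats(m.astype(np.uint8))
for i in range(1,n):
    if st[i,4]>60:
        P,u,v=pts(s,l==i); T=P[P[:,2]>188]; print(st[i],P.mean(0),P.min(0),P.max(0)); 
        if len(T): print(" top",T.mean(0),(np.percentile(T,1,0)+np.percentile(T,99,0))/2)
```

```text
[[-0. -1. -0.]
 [ 0. -0.  1.]
 [-1.  0.  0.]]
```

The wrist view has the knob at (327,223), centred between the open jaws (inner faces near columns 215 and 430). The knob mask came up empty, so I loosen it.

Run:
```python
from h import *
np.set_printoptions(precision=1,suppress=True)
s=load("wrist1.npz"); h=cv2.cvtColor(s["color"],cv2.COLOR_BGR2HSV); print(h[223,327],s["range_z"][223,327])
d=np.load("wrist1.npz")
m=(h[...,0]>5)&(h[...,0]<22)&(h[...,1]>170)&(h[...,2]>150); b=np.zeros_like(m); b[180:250,290:360]=1; m&=b
v,u=np.nonzero(m); print(len(v),(u.min()+u.max())/2,(v.min()+v.max())/2,u.max()-u.min(), np.count_nonzero(s["range_z"][m]))
# ray to z=195 plane
T=u[v>205],v[v>205]
uc=(T[0].min()+T[0].max())/2; vc=v.max()-(T[0].max()-T[0].min())/2
r=s["R"].T@np.array([(uc-s["cx"])/s["fx"],(vc-s["cy"])/s["fy"],1]); C=-s["R"].T@s["t"]
print(uc,vc,C,C+r*(195-C[2])/r[2])
```

```text
[ 16 179 220] 195.18323
983 327.0 223.0 38 978
327.0 222.0 [ 546.4 -267.3  380.5] [ 543.6 -203.2  195. ]
```

```bash
python3 -m pendant '[0,0,0,0,-8,-20,-1, 0,0,0,0,-8,-50,-1, 0,0,0,0,-8,-75,-1, 0,0,0,0,-8,-75,1, 0,0,0,0,-8,-75,1]' 50;  python3 -m pendant '[0,0,0,0,0,0,1,0,0,0,0,0,0,1,0,0,0,0,0,0,1]'
python3 - <<'E'
from station import arm
import cv2,numpy as np
for n in ("side","wrist"):
    s=arm.snapshot(n); cv2.imwrite(f"pics/{n}2.png",s["color"])
o=arm.observe();print(o['grip_width'],o['wrist_force'],o['eef_pos'])
E
```

```text
time_s: 2.75
eef_pos: [544.3, -199.6, 182.5]
ee_rot: [-1.92, 1.569, -0.337]
wrist_force: [0.6, -0.2, 0.6]
grip_width: 51.4
time_s: 3.12
eef_pos: [543.9, -200.0, 182.8]
ee_rot: [-1.841, 1.569, -0.259]
wrist_force: [-3.0, 1.7, 6.1]
grip_width: 22.8
22.458269407705796 [-1.75975369  2.4206785   5.42719689] [ 543.92823371 -199.97756645  182.79533013]
```

View pics/wrist2.png

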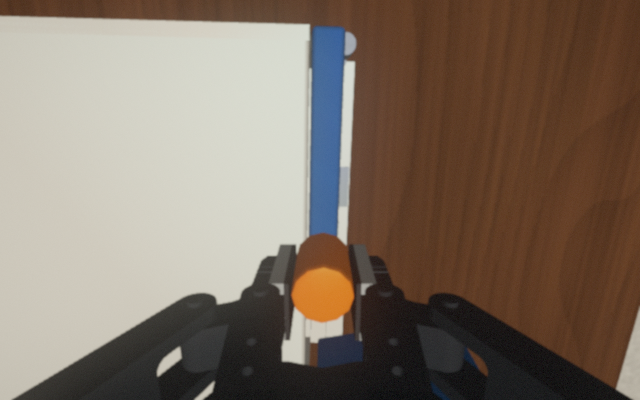

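View pics/side2.png

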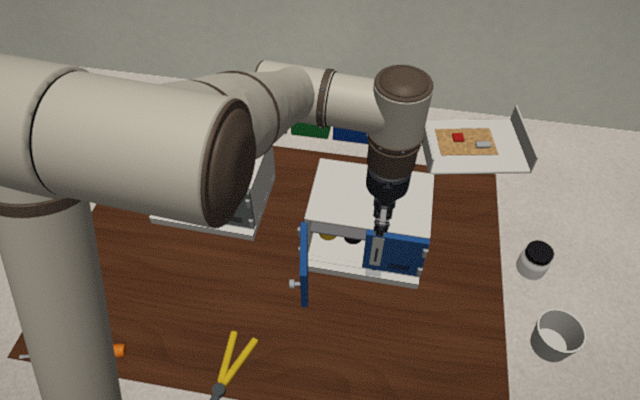

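The wrist view shows the knob held between the pads at about (322,280). Next I lift slowly.

```bash
python3 -m pendant '[0,0,0,0,0,6,1,0,0,0,0,0,12,1,0,0,0,0,0,18,1,0,0,0,0,0,24,1,0,0,0,0,0,26,1]' 60; python3 -m pendant '[0,0,0,0,0,0,1,0,0,0,0,0,0,1]'
python3 - <<'E'
from station import arm
import cv2,numpy as np
for n in ("side","wrist"):
    s=arm.snapshot(n); cv2.imwrite(f"pics/{n}3.png",s["color"])
o=arm.observe();print(o['grip_width'],o['wrist_force'],o['eef_pos'])
a=cv2.imread("pics/side3.png")[150:300,290:450]; cv2.imwrite("pics/side3c.png",cv2.resize(a,None,fx=4,fy=4)[:600])
E
```

```text
time_s: 3.85
eef_pos: [543.7, -199.9, 207.6]
ee_rot: [0.525, 1.571, 2.106]
wrist_force: [1.2, 0.2, -5.1]
grip_width: 22.4
time_s: 4.1
eef_pos: [543.8, -199.9, 207.8]
ee_rot: [-2.127, 1.571, -0.546]
wrist_force: [-0.4, 1.7, -1.7]
grip_width: 22.2
22.420635720748827 [-0.61362035  1.45466252 -0.17772994] [ 543.75189023 -199.98817495  207.74263418]
```

View pics/side3c.png

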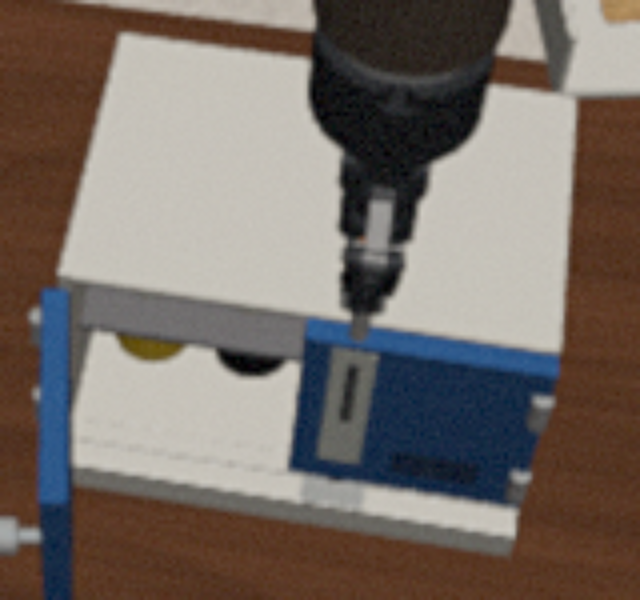

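View pics/wrist3.png

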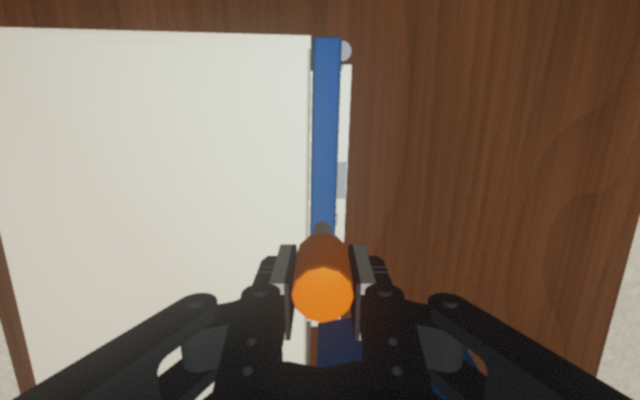

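The bolt is up about 25 mm: the rod shows under the knob and the leaf is still shut. Now I swing it along the 98 mm arc about the hinge at about (542,-299).

```bash
python3 -m pendant '[0,0,0,-10,-0.5,0,1,0,0,0,-18.5,-1.5,0,1,0,0,0,-27,-3.5,0,1,0,0,0,-35,-6,0,1,0,0,0,-43,-9,0,1]' 30
```

```text
time_s: 4.82
eef_pos: [501.5, -209.1, 207.9]
ee_rot: [-1.779, 1.567, -0.196]
wrist_force: [7.5, 3.9, -3.2]
grip_width: 22.6
```

```bash
python3 -m pendant '[0,0,0,-7.5,-4,0,1,0,0,0,-14.5,-9,0,1,0,0,0,-21.5,-14,0,1,0,0,0,-28,-20,0,1,0,0,0,-33.5,-26,0,1]' 30
python3 - <<'E'
from station import arm
import cv2,numpy as np
s=arm.snapshot("side"); cv2.imwrite("pics/side4.png",s["color"])
o=arm.observe();print(o['grip_width'],o['wrist_force'],o['eef_pos'])
E
```

```text
time_s: 5.45
eef_pos: [468.3, -236.1, 208.0]
ee_rot: [-1.964, 1.567, -0.383]
wrist_force: [6.7, 2.5, 1.4]
grip_width: 22.7
22.399097456526526 [6.14085027 2.98703694 1.61886811] [ 467.94429941 -236.50487585  208.09941728]
```

View pics/side4.png

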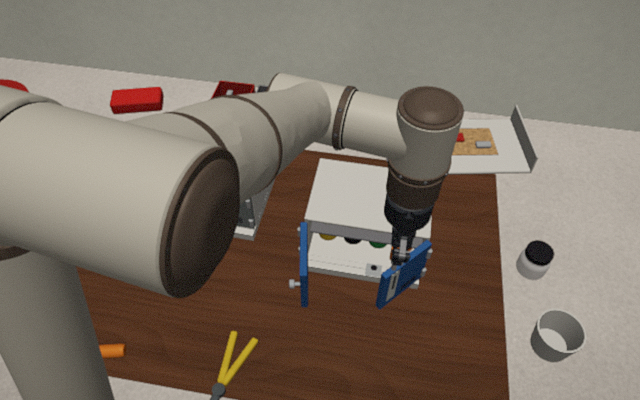

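The leaf is about 50° open at (400,270) and still held. I continue to about square.

```bash
python3 -m pendant '[0,0,0,-5,-7,0,1,0,0,0,-10,-14,0,1,0,0,0,-13.5,-22,0,1,0,0,0,-17,-29.5,0,1,0,0,0,-19.5,-38,0,1]' 30; python3 -m pendant '[0,0,0,-2,-8,0,1,0,0,0,-3,-15,0,1,0,0,0,-3.5,-22,0,1,0,0,0,-3.5,-25,0,1,0,0,0,-3.5,-25,0,1]'
python3 - <<'E'
from station import arm
import cv2,numpy as np
for n in ("side","wrist"):
    s=arm.snapshot(n); cv2.imwrite(f"pics/{n}5.png",s["color"])
o=arm.observe();print(o['grip_width'],o['wrist_force'],o['eef_pos'])
E
```

```text
time_s: 6.12
eef_pos: [448.8, -273.7, 208.0]
ee_rot: [-1.816, 1.567, -0.234]
wrist_force: [6.8, 8.0, 2.3]
grip_width: 22.7
time_s: 6.75
eef_pos: [444.5, -298.6, 207.7]
ee_rot: [-2.299, 1.57, -0.717]
wrist_force: [4.8, -0.7, 2.3]
grip_width: 22.1
22.450390763566816 [ 5.15047461 -0.98852341  1.01674163] [ 444.53025201 -298.43689262  207.69437811]
```

View pics/side5.png

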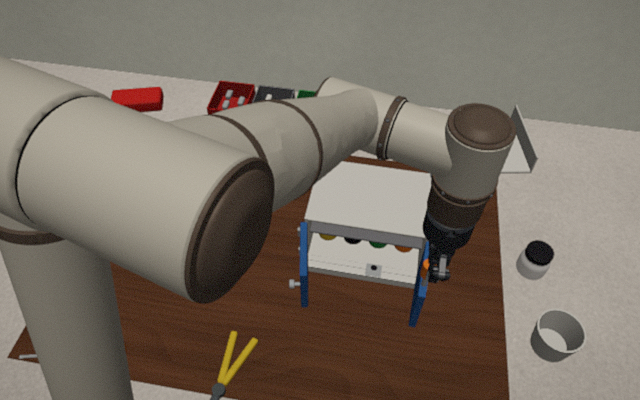

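View pics/wrist5.png

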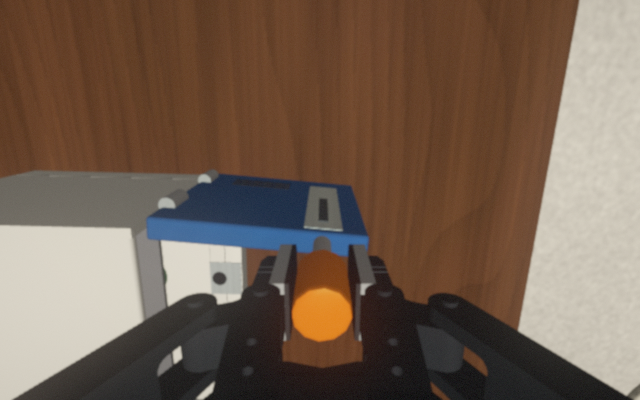

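The leaf is about square with its rod showing, and the knob is at wrist (322,300). I release and go straight up.

```bash
python3 -m pendant '[0,0,0,0,0,0,-1,0,0,0,0,0,0,-1,0,0,0,0,0,0,-1,0,0,0,0,0,0,-1]'; python3 -m pendant '[0,0,0,0,0,12,-1,0,0,0,0,0,35,-1,0,0,0,0,0,65,-1,0,0,0,0,0,95,-1,0,0,0,0,0,100,-1]'; python3 -m pendant '[0,0,0,0,50,0,-1,0,0,0,0,100,0,-1,0,0,0,0,160,0,-1,0,0,0,0,220,0,-1,0,0,0,0,220,0,-1]'
python3 - <<'E'
from station import arm
from h import *
np.set_printoptions(precision=2,suppress=True)
for n in ("side","top","wrist"):
    s=arm.snapshot(n); cv2.imwrite(f"pics/{n}6.png",s["color"]); np.savez(f"{n}6.npz",**s)
    if n=="wrist": continue
    m=orange(s); k,l,st,c=cv2.connectedComponentsWithStats(m.astype(np.uint8))
    for i in range(1,k):
        if st[i,4]>25:
            P,_,_=pts(s,l==i); print(n,c[i],P.mean(0),P[:,2].max())
o=arm.observe();print(o['time_s'],o['wrist_force'],o['eef_pos'])
E
```

```text
time_s: 7.35
eef_pos: [443.8, -297.9, 207.1]
ee_rot: [1.252, 1.57, 2.833]
wrist_force: [-1.4, -0.9, 0.4]
grip_width: 85.7
time_s: 7.98
eef_pos: [445.2, -298.5, 310.5]
ee_rot: [-1.989, 1.565, -0.408]
wrist_force: [0.1, 1.3, -0.4]
grip_width: 85.5
time_s: 8.6
eef_pos: [443.9, -74.8, 307.1]
ee_rot: [0.568, 1.57, 2.156]
wrist_force: [-0.3, -0.9, 0.3]
grip_width: 85.6
side [201.44 172.32] [600.86 172.07 193.07] 197.4112983776275
side [429.75 264.62] [ 443.62 -292.29  217.48] 222.41658469281023
top [171.82 201.75] [606.22 174.66 193.07] 197.51705661084807
top [451.14 290.85] [ 445.74 -294.13  206.02] 221.90976803465722
8.75 [ 0.03  0.3  -0.01] [444.05 -78.23 307.05]
```

View pics/side6.png

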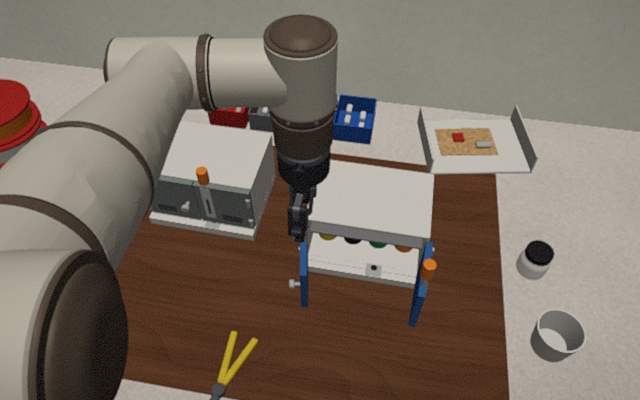

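View pics/top6.png

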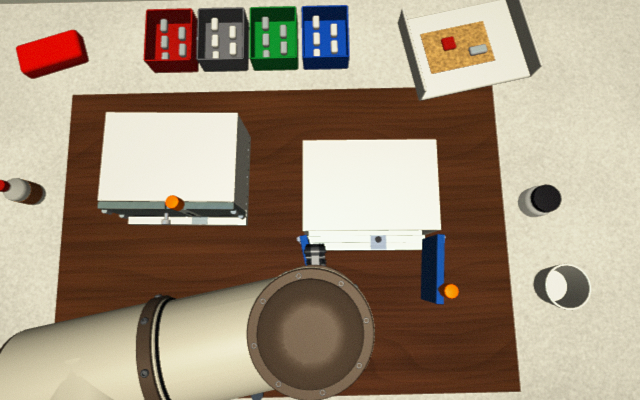

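The blue knob's top is at about z 221 (it was about 195), the leaf is about 88° open at side (425,285), and the grey knob hasn't moved.

```bash
python3 -c "
from station import arm
print(arm.job_done())"
```

```text
the job is handed in; nothing more can be done
None
```

I gripped the blue locker's knob once, raised its bolt about 25 mm with the leaf still shut, and swung the leaf about 88° open. I then released it, moved the arm clear and handed the job in at about 9 s of the 32 s. No verdict was reported.

- **Bolt:** the last pictures put the top of the knob at about 221 mm, up from about 195 mm, so the bolt is still up by about 25 mm.
- **Leaf:** the knob now stands about (445, -293) mm, which is about 1.5 rad open. I did not measure the leaf's speed, but the hinge holds where it is left.
- **Other locker:** the grey locker's knob was at about its bolt-down height in the last pictures, and I never touched that locker.
- **Robot:** it was clear of everything, with the tool at 307 mm and the wrist force near zero. The largest wrist force printed during the job was about 11 N.

**Disagreements:**
- The gripper read about 22.4 mm on the 24 mm knob.
- The cameras differed by 2 to 5 mm on the knob's position. Neither affected the grip.

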